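# Lay out the slide-staining bench

### The job

Set up the staining corner of the lab table: stand the blue-capped and the yellow-capped bottle upright on the round pad of the same colour, and lay the green slide box flat, right way up, on the green rectangular pad, each wholly inside the coloured outline and the box lined up with its pad. When all three are in place, lower the slide carrier into the finned aluminium stand last of all, centred, so that its blades slide between the stand's fins all the way down. Leave the white-capped bottle where it is.

Things in the scene. Friction and masses are not known exactly. Their poses are not given: they have to be found in the camera images.
- blue_bottle_center (a point): Reagent bottle of amber glass, 76 mm tall, standing upright: body 48 mm in diameter up to 54 mm above its base, then a blue screw cap 37 mm in diameter from 59 mm up to the top; paper label with a blue stripe. The point is on its axis half-way up (38 mm above its base); z points to the cap. About 0.13 kg.
- yellow_bottle_center (a point): Reagent bottle of amber glass, 76 mm tall, standing upright: body 48 mm in diameter up to 54 mm above its base, then a yellow screw cap 37 mm in diameter from 59 mm up to the top; paper label with a yellow stripe. The point is on its axis half-way up (38 mm above its base); z points to the cap. About 0.13 kg.
- white_bottle_center (a point): Reagent bottle of amber glass, 76 mm tall, standing upright: body 48 mm in diameter up to 54 mm above its base, then a white screw cap 37 mm in diameter from 59 mm up to the top; paper label with a white stripe. The point is on its axis half-way up (38 mm above its base); z points to the cap. It has no pad and is to be left alone.
- slide_box_center (a point): Closed green box for microscope slides, lying flat, 80 mm long (its x), 36 mm wide (its y), 42 mm tall, small white label on top. The point is its centre, half-way up (21 mm above its underside). About 0.14 kg; gripped across its width.
- slide_carrier_handle (a point): White comb-like slide carrier, 88 mm tall, on four blades 4 mm thick (x), 60 wide (y), 46 tall, at x = -30, -10, 10, 30 mm; over them a plate 76 (x) by 60 (y), top 52 mm above the blades' lower edges; on it a black handle 60 long (x), 14 thick (y), 36 tall, to pinch across y. The point: handle centre, mid-carrier, 70 mm above the lower edges. About 0.15 kg. Same after a half turn.
- blue_pad: Flat round pad 82 mm in diameter and 4 mm thick, fixed to the table: white disc 68 mm in diameter inside a blue ring. The bottle with the blue cap belongs on it. Origin at the centre of its underside, on the table top; z up.
- yellow_pad: Flat round pad 82 mm in diameter and 4 mm thick, fixed to the table: white disc 68 mm in diameter inside a yellow ring. The bottle with the yellow cap belongs on it. Origin at the centre of its underside, on the table top; z up.
- green_pad: Flat rectangular pad 114 mm (its x) by 70 mm (its y), 4 mm thick, fixed to the table: white field 100 mm by 56 mm inside a green outline. The green slide box belongs on it, long side along the pad's long side, either way round. Origin at the centre of its underside, on the table top; z up.
- comb_stand: Fixed aluminium stand: base 100 (x) by 66 mm (y), 6 thick; five upright fins 4 thick (x), 60 wide (y), at x = -40, -20, 0, 20, 40 mm, tops 42 mm above the table. The carrier's blades go into the four gaps (carrier x along stand x, either way round) down to the base; its handle centre is then 76 mm above the table, over the stand's middle. Origin: centre of underside, on the table; z up.
Things that resemble listed ones, but are neither listed nor needed, are in the scene too. Leave any turquoise look-alike of the part that bears blue_bottle_center alone.

How it is judged (in metres and radians):
On the way, in this order (a step that is already met when the one before it is completed fails the run):
1. both bottles and the slide box stand in place on the pads of their colours (horizontal distance between blue_bottle_center and blue_pad below 0.012 m and z of blue_bottle_center in the frame of blue_pad between 0.037 and 0.047 m and angle between each of blue_bottle_center, yellow_bottle_center, slide_box_center's own z axis and vertical below 0.12 rad and horizontal distance between yellow_bottle_center and yellow_pad below 0.012 m and z of yellow_bottle_center in the frame of yellow_pad between 0.037 and 0.047 m and horizontal distance between slide_box_center and green_pad below 0.015 m and z of slide_box_center in the frame of green_pad between 0.02 and 0.03 m and angle between the x axis of slide_box_center and the x axis of green_pad, either way round below 0.3 rad and linear speed of each of blue_bottle, yellow_bottle, slide_box below 0.02 m/s and angular speed of each of blue_bottle, yellow_bottle, slide_box below 0.2 rad/s), for 0.2 s.
2. with those in place, the slide carrier is fully home in the comb stand (horizontal distance between slide_carrier_handle and comb_stand below 0.012 m and z of slide_carrier_handle in the frame of comb_stand between 0.071 and 0.081 m and angle between slide_carrier_handle's own z axis and vertical below 0.12 rad and angle between the x axis of slide_carrier_handle and the x axis of comb_stand, either way round below 0.25 rad and linear speed of slide_carrier below 0.02 m/s and angular speed of slide_carrier below 0.2 rad/s), for 0.2 s.
At the end, for the whole second after the job is handed in: Bottles upright, within 12 mm of the centres of their pads; box flat on the green pad, within 15 mm and 0.3 rad; carrier down on the stand's base plate (height within 5 mm), within 12 mm and 0.25 rad; white bottle within 30 mm of its start; all at rest and released (all of step 1 and all of step 2 and distance of white_bottle_center from where it was at the start of the episode below 0.03 m); the robot touches nothing.
It fails at once if the white-capped bottle is pushed away, lifted or tipped (distance of white_bottle_center from where it was at the start of the episode above 0.03 m or angle between white_bottle_center's own z axis and vertical above 0.4 rad).
It also fails if it takes over 120 s, if anything falls off the work surface, if the arm or the gripper's body presses on something with over 40 N, if the wrist force passes 120 N, or if a joint passes its speed limit or range.

### The arm

A 6-joint arm with a two-finger parallel gripper is mounted at the origin on the work surface. World frame = base frame: x ahead of the robot, y to its left, z up, the work surface at z = 0. Lengths are in mm, angles in rad, forces in N, time in s.
With the tool pointing down it reaches from about 275 to 725 mm from the base axis. Payload 15.9 kg.
Tool frame: the origin (TCP) lies at the very end of the fingers, on their centre line; the grasp point (between the pads) lies 19 mm behind it; z points along the fingers, y is the line along which they close (so a half turn about z gives the same grasp; the last joint's range is limited). The gripper opens to 85 mm and grips with 20 to 120 N. Pads are 22 mm wide; open, the fingers measure 114 mm over their backs; the gripper's body (76 mm by 85 mm) begins 54 mm behind the grasp point. The pads swing forward as they close: fully open they stand 13 mm farther back than shut.
Start: joints at [-1.336, 0.213, -0.034, 1.323, 0, 1.571], TCP at [116.319, -486.267, 231.306] pointing down, gripper open.
Joint ranges: [-2.98, 2.98], [-0.74, 1.72], [-1.14, 1.35], [-2.1, 2.04], [-1.57, 1.44], [-3.14, 3.14]. Speed limits (rad/s): [1.89, 1.89, 2.39, 2.57, 3.14, 3.14].

### API

Orientations are given as a unit quaternion [w, x, y, z].
In Python, from rig import ctrl gives the robot as it stands.
- The arm moves only by the tool jog_arm, never from a script. Its argument "targets" is a list of rows, each a list of 5 numbers: the opening, from 0 (shut) to 1 (fully open), then the shift along the tool's x, y, z in m, then the turn about the tool's z in degrees. A call has 1 to 20 rows; each row shifts and turns the commanded pose from where the row before left it, along the tool's axes as they then stand; what a row does not reach is not made up. A row lasts 1/10 s, in which the tool goes at most 50 mm and 8.59 degrees, less where a joint would pass 70% of its speed; a pose out of reach is approached as far as the arm can. A call is refused whole if a number of a shift passes 0.05 or a number of a turn 8.59, either way. A call with a gripper value outside its range is refused whole. The fingers move at their own pace and stop on an object; "force" is the grip in N (left out, the last holds). Time passes only in rows, so rows that do not move let the fingers close. It gives the time, the measured TCP pose, the force, the opening and the grip force at its end, in the units of the state.
- ctrl.sense(): the state, without advancing time (a new reading comes with each control period).
- ctrl.grab_frame(name): name is "scene" or "top" or "wrist"; returns (picture, depth): 480x640x3 uint8, red, green, blue; 480x640 float32, mm along the optical axis (not along the pixel's ray), 0 where there is no reading.
- ctrl.calibration(name): a dict with "fov_y" (degrees; the focal length in pixels is half the picture's height over the tangent of half this angle, whatever the lens; pixels are square), "cx", "cy" (the principal point, pixels), "xyz" and "attitude" of the camera in the world; the wrist camera has in their place "tool_from_camera" (4x4, takes a point from camera to tool coordinates, whose origin is the TCP and whose axes are the flange's). Camera axes: x right, y down, z forward; pixel columns grow to the right and rows downward; lengths in mm; the calibration is good to about 2 mm. A picture is of the moment at which its call begins: read the wrist's pose just before it. calibration takes no time and is no camera call.
- ctrl.hand_in(): hands the job in; it is judged then, once.
The state is a dict: "time": time; "qpos": joint angles; "joint_vel": joint speeds; "effort": joint torques, N m; "tool_pos": TCP position; "tcp_rot": TCP orientation; "force": force on the tool from outside, world axes, zero at the start; "ft_torque": the same for the moment, N m; "grip_width": finger opening in mm; "grasp_force": force on a finger pad.
Only numpy, scipy, OpenCV 4.12 (cv2) and the standard library are available. Lean on these libraries where they do the work, as an engineer would, in place of code of your own. Each camera call takes 0.05 s, during which the arm holds its last target. There are 200 camera calls.

## Working session

There is one attempt and no reset: what is moved stays moved. The work goes in short steps, Python scripts to look and compute and a tool call to move; the robot and the scene stay as the last step left them, time stands still between calls to the robot, and variables do not carry over. Pictures are saved under pics/ and viewed, at most 14 in all, crops included, and the job is handed in when it is done.

Besides the shell and the picture viewer there is one more tool, called after ">>>" as name([rows], argument=value, ...), one row to a line, values as JSON. jog_arm: Moves the arm, as the interface text tells. Its arguments: {"type":"object","properties":{"targets":{"type":"array"},"force":{"type":"number"}},"required":["targets"]}

```bash
mkdir -p pics; python3 - <<'E'
from rig import ctrl
import cv2,numpy as np
s=ctrl.sense();print(s)
for n in("top","scene","wrist"):
    c=ctrl.calibration(n);print(n,c)
    if n=="wrist":continue
    p,d=ctrl.grab_frame(n);cv2.imwrite(f"pics/{n}0.png",p[:,:,::-1]);np.save(f"{n}0.npy",d)
E
```

```text
{'time': 0.0, 'qpos': array([-1.33596332e+00,  2.13376811e-01, -3.50776366e-02,  1.32348482e+00,
       -1.33216420e-05,  1.57080453e+00]), 'joint_vel': array([-6.16991000e-04, -8.83004355e-04, -3.61806128e-04,  2.93977714e-04,
       -1.21494278e-03, -2.14329501e-05]), 'effort': array([ 6.02094718e-03, -6.86161208e+01,  4.87114942e+01,  1.77469250e-02,
        5.28148139e-04, -1.68115446e-05]), 'tool_pos': array([ 116.25617992, -485.94310449,  230.79847995]), 'tcp_rot': array([-5.66754038e-04,  9.93114916e-01,  1.17142809e-01, -7.35631506e-05]), 'force': array([-0.15157518, -0.16607248,  0.98262353]), 'ft_torque': array([0.01615976, 0.0183524 , 0.03815741]), 'grasp_force': 0.0, 'grip_width': 85.35135439717567}
top {'fov_y': 55.14281208488524, 'cx': 315.71004424133974, 'cy': 238.97758104937765, 'xyz': array([3.61330174e+02, 3.83373390e-01, 9.49732571e+02]), 'attitude': array([-0.05065499,  0.70633441, -0.70386576,  0.05566661])}
scene {'fov_y': 49.71331688130644, 'cx': 319.65011015675503, 'cy': 238.38121698577137, 'xyz': array([1005.61568011, -284.23626917, 1021.64386214]), 'attitude': array([-0.23474194,  0.83562993,  0.47858634, -0.13256681])}
wrist {'fov_y': 58.11471765673393, 'cx': 317.102928940879, 'cy': 235.1617046775896, 'tool_from_camera': array([[ 2.79355284e-04, -9.64900696e-01, -2.62614869e-01,
         6.72177202e+01],
       [ 9.99999777e-01,  4.28763699e-04, -5.11620572e-04,
        -1.09761384e+00],
       [ 6.06262769e-04, -2.62614667e-01,  9.64900601e-01,
        -1.42582932e+02],
       [ 0.00000000e+00,  0.00000000e+00,  0.00000000e+00,
         1.00000000e+00]])}
```

View pics/top0.png

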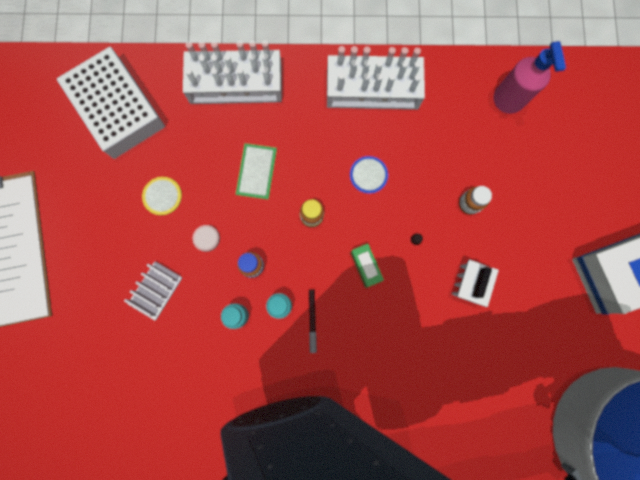

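View pics/scene0.png

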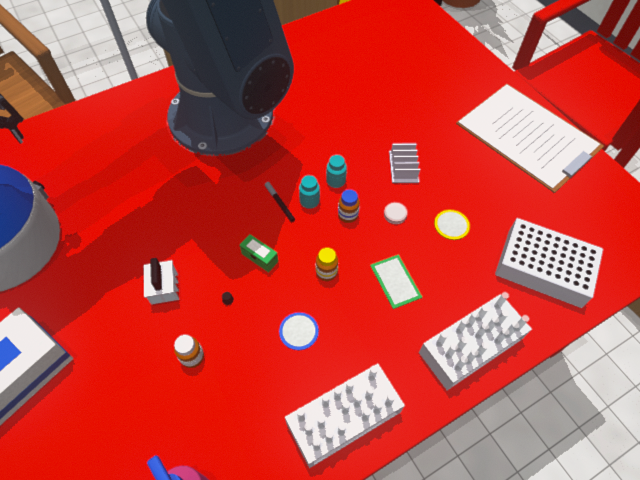

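Top view: blue cap at (249,262), with turquoise look-alikes at (233,316) and (278,305). The yellow cap is at (312,209) and the white one at (481,196). The box is at (367,264), with its white label on top, and the carrier at (479,282). The pads are blue (369,174), yellow (162,196) and green (256,171), and the stand is at (153,291). The pink disc at (205,238), the black knob and the pen are clutter.

```bash
cat > h.py <<'E'
import numpy as np,cv2
from rig import ctrl
from scipy.spatial.transform import Rotation as R
def cam(n,s=None):
    c=ctrl.calibration(n);f=240/np.tan(np.radians(c["fov_y"]/2))
    if n=="wrist":
        T=c["tool_from_camera"];q=s["tcp_rot"];Rt=R.from_quat(np.roll(q,-1)).as_matrix()
        Rm=Rt@T[:3,:3];t=Rt@T[:3,3]+s["tool_pos"]
    else: Rm=R.from_quat(np.roll(c["attitude"],-1)).as_matrix();t=c["xyz"]
    return c,f,Rm,t
def cloud(n,d,s=None):
    c,f,Rm,t=cam(n,s);v,u=np.mgrid[:480,:640]
    P=np.stack([(u-c["cx"])/f*d,(v-c["cy"])/f*d,d],-1);return P@Rm.T+t
def pix(n,uv,z,s=None):
    c,f,Rm,t=cam(n,s);r=Rm@np.array([(uv[0]-c["cx"])/f,(uv[1]-c["cy"])/f,1]);return t+r*(z-t[2])/r[2]
def rect(P):
    (c,wh,a)=cv2.minAreaRect(P.astype(np.float32));
    b=cv2.boxPoints((c,wh,a));e=b[1]-b[0];e2=b[2]-b[1];L=e if np.hypot(*e)>np.hypot(*e2) else e2
    return np.round(c,1),np.round(sorted(wh),1),round(np.degrees(np.arctan2(L[1],L[0])),1)
E
python3 - <<'E'
from h import *
for n,pts in(("top",dict(blue=(249,262),yel=(312,209),white=(481,196),box=(367,264),car=(479,282),bp=(369,174),yp=(162,196),gp=(256,171),comb=(153,291))),
 ("scene",dict(blue=(349,198),yel=(327,256),box=(259,252),car=(160,280),bp=(299,331),yp=(452,224),gp=(396,280),comb=(405,162)))):
    im=cv2.imread(f"pics/{n}0.png");d=np.load(f"{n}0.npy");C=cloud(n,d)
    hsv=cv2.cvtColor(im,cv2.COLOR_BGR2HSV);H,S,V=[hsv[...,i].astype(int) for i in range(3)]
    notred=~(((H<8)|(H>170))&(S>150))
    for k,(u,v) in pts.items():
        w=np.zeros((480,640),bool);r=34;w[max(v-r,0):v+r,max(u-r,0):u+r]=1
        Z=C[...,2]
        if k=="blue":m=w&(H>105)&(H<130)&(S>120)
        elif k=="yel":m=w&(H>20)&(H<33)&(S>150)
        elif k=="white":m=w&(Z>68)
        elif k=="box":m=w&(Z>34)&(Z<55)
        elif k=="car":m=w&(Z>42)&(Z<60)
        elif k=="comb":m=w&(Z>33)&(Z<55)
        elif k=="bp":m=w&(H>105)&(H<130)&(S>80)
        elif k=="yp":m=w&(H>20)&(H<33)&(S>80)
        else:m=w&(H>40)&(H<80)&(S>80)
        nl,lab,st,_=cv2.connectedComponentsWithStats(m.astype(np.uint8))
        if k not in("comb",):m=lab==1+np.argmax(st[1:,4])
        P=C[m];
        print(n,k,m.sum(),"z",np.round(np.percentile(P[:,2],[5,50,95])),"mid",np.round((P.max(0)+P.min(0))/2,1),*rect(P[:,:2]))
        if k=="car":
            m=w&(Z>75);print("  handle",m.sum(),np.round(np.median(C[m],0)),*rect(C[m][:,:2]))
im=cv2.imread("pics/top0.png");cv2.imwrite("pics/c1.png",cv2.resize(im[140:340,120:380],None,fx=3,fy=3,interpolation=2))
E
```

```text
top blue 252 z [74. 77. 79.] mid [412.8  70.5 510.8] [404.4  74.2] [ 32.2 167.8] 48.8
top yel 288 z [66. 76. 79.] mid [466.    2.8 502.5] [466.9  10.2] [ 37.2 208.8] -4.8
top white 286 z [72. 76. 79.] mid [ 481.2 -173.5  508.9] [ 478.6 -171.1] [ 35.7 415.4] -56.5
top box 741 z [39. 43. 45.] mid [ 448.6 -107.9   40.9] [ 449.1 -108.6] [37.8 79.7] 22.5
top car 850 z [49. 52. 55.] mid [ 413.2 -322.1   51.2] [ 413.5 -321.8] [62.1 76.6] -19.2
  handle 313 [ 410. -319.   88.] [ 376.5 -173.8] [ 54.3 345.4] -76.1
top bp 231 z [2. 4. 7.] mid [522.3 -77.7 474.1] [516.7 -82.7] [ 77.5 343.7] -15.4
top yp 285 z [2. 5. 8.] mid [497.8 179.1 474.5] [505.6 166.2] [ 78.5 432.5] 59.3
top gp 270 z [2. 5. 8.] mid [535.7  80.6 474.9] [530.9  91.9] [ 98.7 372.6] 13.5
top comb 424 z [35. 42. 45.] mid [398.  322.1  40. ] [398.4 322.1] [60.6 84.6] -30.1
scene blue 195 z [69. 76. 80.] mid [718.1 -71.5 542.5] [724.3 -68.6] [ 32.3 708.2] -34.9
scene yel 252 z [65. 76. 79.] mid [542.2  12.7  41.8] [545.3  17.9] [36.1 75.7] -61.5
scene box 573 z [38. 42. 46.] mid [ 448.5 -110.2   41.1] [ 448.1 -110.1] [37.2 81.2] 22.3
scene car 715 z [49. 52. 55.] mid [ 412.1 -324.    52.4] [ 411.7 -323.6] [60.7 79.1] -19.8
  handle 248 [ 418. -323.   88.] [ 694.6 -312.7] [ 31.9 623.8] 2.3
scene bp 321 z [1. 5. 8.] mid [ 805.4 -181.9  510.7] [ 798.  -209.2] [ 78.6 434.5] -30.1
scene yp 258 z [2. 5. 8.] mid [596.7 318.    4.6] [596.8 317.1] [78.3 82.2] -42.2
scene gp 378 z [2. 4. 7.] mid [798.  -61.1 510.8] [824.6 -38.2] [117.8 599.5] -42.5
scene comb 430 z [34. 40. 44.] mid [398.3 319.3  40.1] [398.3 319.4] [60.7 87.7] -28.6
```

View pics/c1.png

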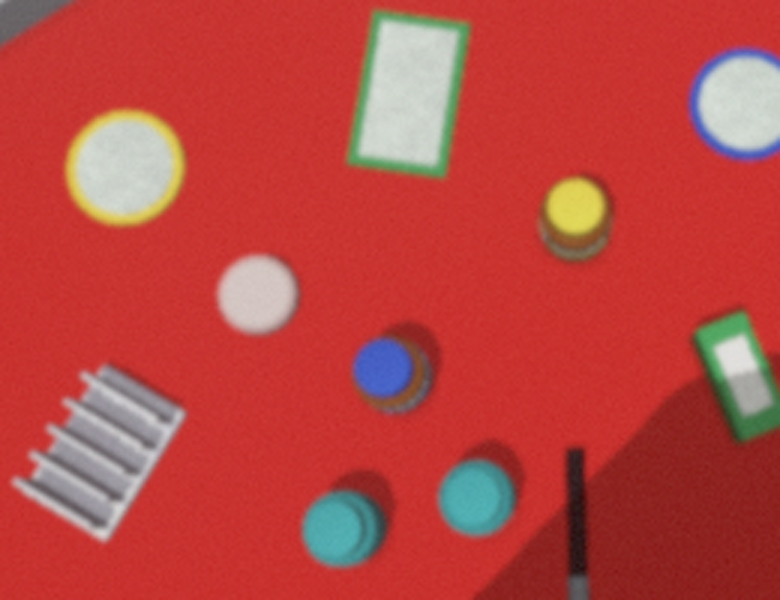

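The crop shows the blue cap at (249,262) on amber glass, while the two turquoise bottles at (233,316) and (278,305) are glassless look-alikes. I'll redo the measurements without the zero-depth pixels.

```bash
python3 - <<'E'
from h import *
for n,pts in(("top",dict(blue=(249,262),yel=(312,209),white=(481,196),car=(479,282),bp=(369,174),yp=(162,196),gp=(256,171),turq1=(233,316),turq2=(278,305),pink=(205,238))),
 ("scene",dict(blue=(349,198),yel=(327,256),car=(160,280),bp=(299,331),yp=(452,224),gp=(396,280)))):
    im=cv2.imread(f"pics/{n}0.png");d=np.load(f"{n}0.npy");C=cloud(n,d)
    hsv=cv2.cvtColor(im,cv2.COLOR_BGR2HSV);H,S,V=[hsv[...,i].astype(int) for i in range(3)]
    for k,(u,v) in pts.items():
        w=np.zeros((480,640),bool);r=34;w[max(v-r,0):v+r,max(u-r,0):u+r]=1
        Z=C[...,2];w&=(Z<105)
        if k=="blue":m=w&(H>105)&(H<130)&(S>120)&(Z>68)
        elif k=="yel":m=w&(H>20)&(H<33)&(S>150)&(Z>68)
        elif k=="white":m=w&(Z>68)
        elif k=="car":m=w&(Z>75)
        elif k=="bp":m=w&(H>105)&(H<130)&(S>80)
        elif k=="yp":m=w&(H>20)&(H<33)&(S>80)
        elif k=="gp":m=w&(H>40)&(H<80)&(S>80)
        elif k[:4]=="turq":m=w&(H>80)&(H<100)&(S>80)&(Z>60)
        else:m=w&(((H>10)&(H<168))|(S<100))&(Z<30)
        nl,lab,st,_=cv2.connectedComponentsWithStats(m.astype(np.uint8))
        m=lab==1+np.argmax(st[1:,4]);P=C[m]
        print(n,k,m.sum(),"z",np.round(np.percentile(P[:,2],[5,50,95])),"mean",np.round(P.mean(0),1),*rect(P[:,:2]))
E
```

```text
top blue 251 z [74. 77. 79.] mean [448.3 124.4  76.7] [448.  124.1] [32.7 32.9] -89.6
top yel 264 z [73. 77. 79.] mean [553.4   3.1  76.3] [553.8   3.7] [33.8 35.1] -89.6
top white 285 z [72. 76. 79.] mean [ 582.8 -328.7   75.8] [ 583.3 -329.9] [35.2 35.7] 40.3
top car 296 z [77. 88. 91.] mean [ 412.7 -320.    86.5] [ 412.9 -322. ] [15.3 59.8] -20.7
top bp 229 z [2. 4. 7.] mean [ 642.5 -117.9    4.4] [ 644.4 -118.1] [75.1 77.8] -1.5
top yp 282 z [2. 5. 8.] mean [594.4 316.3   4.9] [596. 318.] [76.3 79.8] -89.0
top gp 269 z [2. 5. 8.] mean [645.9 119.2   4.8] [651.  121.4] [ 68.2 112. ] -8.3
top turq1 316 z [70. 77. 79.] mean [348.2 151.8  75.9] [348.3 152.7] [34.7 35.1] 47.8
top turq2 305 z [73. 76. 79.] mean [368.2  66.3  76.1] [368.3  66.5] [35.4 35.9] -33.2
top pink 537 z [11. 15. 18.] mean [504.9 220.1  14.7] [505.3 220.5] [51.4 51.9] -43.2
scene blue 184 z [71. 76. 80.] mean [451.1 121.9  76. ] [449.5 122.6] [31.6 38.6] -31.7
scene yel 231 z [71. 76. 79.] mean [556.2   0.   76. ] [5.549e+02 4.000e-01] [35.8 36. ] -80.5
scene car 225 z [78. 87. 91.] mean [ 414.9 -323.7   86.4] [ 413.  -324.1] [15.2 61.3] -19.7
scene bp 319 z [1. 4. 8.] mean [ 647.7 -121.1    4.5] [ 644.7 -120.3] [78.6 80.1] -30.3
scene yp 258 z [2. 5. 8.] mean [599.2 314.7   5. ] [596.8 317.1] [78.3 82.2] -42.2
scene gp 376 z [2. 4. 7.] mean [655.1 116.6   4.5] [650.9 119.7] [ 70.2 114.5] -8.2
```

```bash
cat > go.py <<'E'
import sys
from h import *
x,y,z=map(float,sys.argv[1:4]); yaw=sys.argv[4] if len(sys.argv)>4 else None
s=ctrl.sense();M=R.from_quat(np.roll(s["tcp_rot"],-1)).as_matrix()
yx=np.degrees(np.arctan2(M[1,0],M[0,0]))
print("t",round(s["time"],1),"pos",np.round(s["tool_pos"],1),"xyaw",round(yx,1),"tilt",np.round(M[:2,2],4),"J",np.round(np.degrees(s["qpos"])),"F",np.round(s["force"],1),"w",round(s["grip_width"],1),"gf",round(s["grasp_force"],1))
turn=0
if yaw is not None:
    turn=(yx-float(yaw)+180)%360-180; print("turn",round(turn,1))
a=np.radians(yx-turn)
T=np.array([[np.cos(a),np.sin(a),0],[np.sin(a),-np.cos(a),0],[0,0,-1]]) # tool down, after the turn
print("shift after turn (tool m)",np.round(T.T@(np.array([x,y,z])-s["tool_pos"])/1000,4))
E
echo ok
```

```text
ok
```

>>> jog_arm([
  [1,0,0,0,-8],
  [1,0,0,0,-8],
], force=40)

```text
time: 0.3
tool_pos: [116.3, -486.0, 231.0]
tcp_rot: [-0.0, 0.966, 0.257, 0.0]
force: [0.5, -0.5, 1.3]
grip_width: 85.3
grasp_force: 0.0
```

```bash
python3 go.py 448.5 123.5 130
```

```text
t 0.3 pos [ 116.3 -486.   231. ] xyaw 29.8 tilt [-0.0002  0.0007] J [-77.  12.  -2.  76.  -0.  74.] F [ 0.5 -0.5  1.3] w 85.3 gf 0.0
shift after turn (tool m) [ 0.591  -0.3642  0.101 ]
```

>>> jog_arm([
  [1,0,0,0,-8.5],
  [1,0,0,0,-8.5],
  [1,0,0,0,-8.5],
  [1,0,0,0,-8.5],
  [1,0,0,0,-8.5],
  [1,0,0,0,-8.5],
  [1,0,0,0,-8.5],
  [1,0,0,0,-8.5],
  [1,0,0,0,-8.5],
  [1,0,0,0,-8.5],
  [1,0,0,0,-8.5],
  [1,0,0,0,-8.5],
  [1,0,0,0,-8.5],
  [1,0,0,0,-8.5],
  [1,0,0,0,0],
])

```text
time: 1.8
tool_pos: [116.3, -486.1, 231.0]
tcp_rot: [-0.0, 0.271, 0.963, 0.0]
force: [-0.1, 0.0, -0.5]
grip_width: 85.4
grasp_force: 0.0
```

```bash
python3 go.py 448.5 123.5 130
```

```text
t 1.8 pos [ 116.3 -486.1  231. ] xyaw 148.6 tilt [-0.0002  0.0006] J [-77.  12.  -2.  76.  -0. -45.] F [-0.1  0.  -0.5] w 85.4 gf 0.0
shift after turn (tool m) [0.0339 0.6934 0.101 ]
```

>>> jog_arm([
  [1,0.002,0.038,0,0],
  [1,0.002,0.038,0,0],
  [1,0.002,0.038,0,0],
  [1,0.002,0.038,0,0],
  [1,0.002,0.038,0,0],
  [1,0.002,0.038,0,0],
  [1,0.002,0.038,0,0],
  [1,0.002,0.038,0,0],
  [1,0.002,0.038,0,0],
  [1,0.002,0.038,0.01,0],
  [1,0.002,0.038,0.01,0],
  [1,0.002,0.038,0.01,0],
  [1,0.002,0.038,0.01,0],
  [1,0.002,0.038,0.01,0],
  [1,0.002,0.038,0.01,0],
  [1,0.002,0.038,0.01,0],
  [1,0.002,0.038,0.01,0],
  [1,0,0.038,0.01,0],
  [1,0,0,0,0],
  [1,0,0,0,0],
])

```text
time: 3.8
tool_pos: [444.8, 114.8, 140.8]
tcp_rot: [-0.001, 0.273, 0.962, -0.0]
force: [0.1, -0.3, 0.2]
grip_width: 85.6
grasp_force: 0.0
```

```bash
python3 go.py 448.5 123.5 130; python3 - <<'E'
from h import *
s=ctrl.sense();p,d=ctrl.grab_frame("wrist");C=cloud("wrist",d,s)
cv2.imwrite("pics/w1.png",p[:,:,::-1])
hsv=cv2.cvtColor(p,cv2.COLOR_RGB2HSV);H,S,V=[hsv[...,i].astype(int) for i in range(3)]
m=(H>105)&(H<130)&(S>120)&(C[...,2]>68)&(C[...,2]<90)
P=C[m];print(m.sum(),P.mean(0),*rect(P[:,:2]), np.argwhere(m).mean(0))
E
```

```text
t 3.8 pos [444.8 114.8 140.8] xyaw 148.3 tilt [-0.0014 -0.0005] J [ 14.  10. -18.  62.  -0.  46.] F [ 0.1 -0.3  0.2] w 85.6 gf 0.0
shift after turn (tool m) [0.0015 0.0093 0.0108]
3900 [448.75677873 125.21503629  75.72837927] [449.5 125. ] [35.5 35.5] -64.4 [250.46461538 336.05538462]
```

View pics/w1.png

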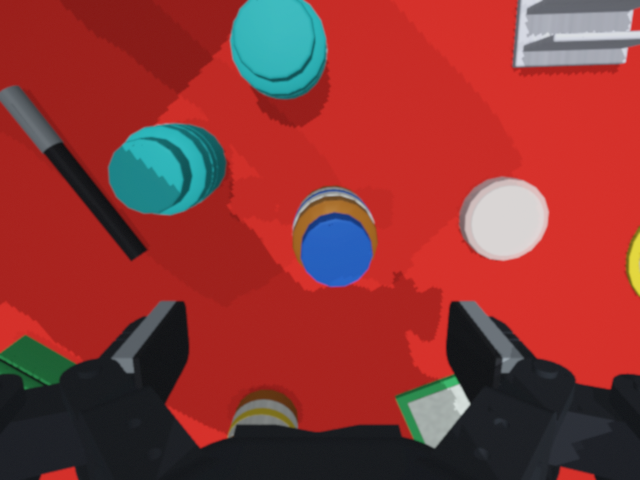

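The wrist view shows the blue cap at (336,250) on amber glass with a clear space around it. The turquoise bottles are at (279,45) and (168,170). Descending.

>>> jog_arm([
  [1,0.0015,0.0108,0.02,0],
  [1,0,0,0.025,0],
  [1,0,0,0.025,0],
  [1,0,0,0.025,0],
  [1,0,0,0.02,0],
  [1,0,0,0.015,0],
  [1,0,0,0,0],
  [0,0,0,0,0],
  [0,0,0,0,0],
  [0,0,0,0,0],
  [0,0,0,0,0],
  [0,0,0,0,0],
  [0,0,0,0,0],
  [0,0,0,0,0],
], force=45)

```text
time: 5.25
tool_pos: [450.3, 124.4, 12.5]
tcp_rot: [0.001, 0.272, 0.962, 0.0]
force: [-3.7, -3.1, 12.9]
grip_width: 47.1
grasp_force: 44.4
```

```bash
python3 go.py 448.5 123.5 130
```

```text
t 5.2 pos [450.3 124.4  12.5] xyaw 148.4 tilt [0.0018 0.    ] J [ 15.  18. -29.  44.  -0.  47.] F [-3.7 -3.1 12.9] w 47.1 gf 44.4
shift after turn (tool m) [ 0.0011 -0.0017 -0.1175]
```

>>> jog_arm([
  [0,0,0,-0.01,0],
  [0,0,0,-0.025,0],
  [0,0,0,-0.035,0],
  [0,0,0,-0.035,0],
  [0,0,0,-0.015,0],
  [0,0,0,0,0],
  [0,0,0,0,0],
])

```text
time: 5.95
tool_pos: [449.6, 124.4, 131.5]
tcp_rot: [0.0, 0.272, 0.962, 0.0]
force: [0.1, -0.3, -1.3]
grip_width: 46.5
grasp_force: 46.5
```

```bash
python3 go.py 644.5 -119.3 130
```

```text
t 6.0 pos [449.6 124.4 131.5] xyaw 148.4 tilt [0.0005 0.0002] J [ 15.  11. -18.  61.   0.  47.] F [ 0.1 -0.3 -1.3] w 46.5 gf 46.5
shift after turn (tool m) [-0.2936 -0.1057  0.0015]
```

>>> jog_arm([
  [0,-0.013,-0.0048,0,0],
  [0,-0.0267,-0.0096,0,0],
  [0,-0.0267,-0.0096,0,0],
  [0,-0.0267,-0.0096,0,0],
  [0,-0.0267,-0.0096,0,0],
  [0,-0.0267,-0.0096,0,0],
  [0,-0.0267,-0.0096,0,0],
  [0,-0.0267,-0.0096,0,0],
  [0,-0.0267,-0.0096,0,0],
  [0,-0.0267,-0.0096,0,0],
  [0,-0.0267,-0.0096,0,0],
  [0,-0.0137,-0.005,0,0],
  [0,0,0,0,0],
  [0,0,0,0,0],
  [0,0,0,0,0],
])

```text
time: 7.45
tool_pos: [643.9, -119.1, 130.8]
tcp_rot: [-0.001, 0.272, 0.962, -0.0]
force: [-0.6, -0.9, -1.4]
grip_width: 47.0
grasp_force: 46.5
```

```bash
python3 go.py 644.5 -119.3 17.5; python3 - <<'E'
from h import *
s=ctrl.sense();p,d=ctrl.grab_frame("wrist");C=cloud("wrist",d,s)
cv2.imwrite("pics/w2.png",p[:,:,::-1])
hsv=cv2.cvtColor(p,cv2.COLOR_RGB2HSV);H,S,V=[hsv[...,i].astype(int) for i in range(3)]
b=(H>105)&(H<130)&(S>100)&(d>0)
for lo,hi in((-10,15),(180,225)):
    m=b&(C[...,2]>lo)&(C[...,2]<hi);P=C[m];print(m.sum(),P.mean(0),*rect(P[:,:2]))
E
```

```text
t 7.5 pos [ 643.9 -119.1  130.8] xyaw 148.5 tilt [-0.0011  0.0003] J [-10.  33.  13.  71.   0.  21.] F [-0.6 -0.9 -1.4] w 47.0 gf 46.5
shift after turn (tool m) [-6.000e-04  1.000e-04  1.133e-01]
2436 [ 632.49941678 -110.23017346    3.97218048] [ 650.1 -109.4] [71.9 99. ] 40.9
12908 [ 635.21098668 -111.9777426   192.05471596] [ 636.3 -112.8] [18.6 35.5] 60.2
```

View pics/w2.png

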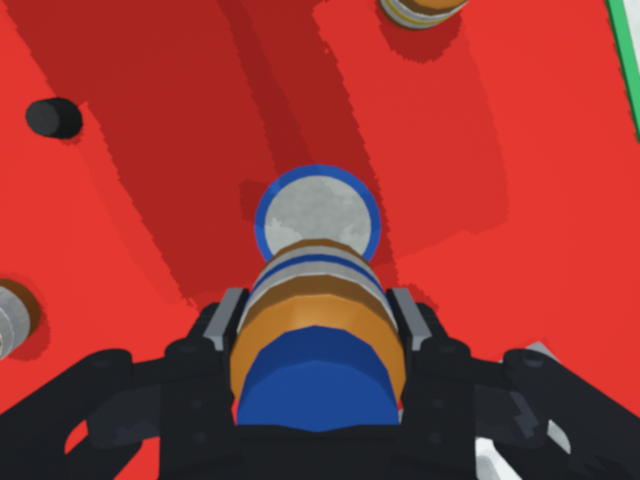

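>>> jog_arm([
  [0,0,0,0.015,0],
  [0,0,0,0.025,0],
  [0,0,0,0.025,0],
  [0,0,0,0.025,0],
  [0,0,0,0.015,0],
  [0,0,0,0.006,0],
  [0,0,0,0.004,0],
  [0,0,0,0,0],
  [0,0,0,0,0],
  [0.75,0,0,0,0],
  [0.9,0,0,0,0],
  [0.9,0,0,0,0],
  [0.9,0,0,0,0],
  [0.9,0,0,-0.015,0],
  [0.9,0,0,-0.03,0],
  [0.9,0,0,-0.04,0],
  [1,0,0,-0.04,0],
  [1,0,0,0,0],
])

```text
time: 9.3
tool_pos: [647.1, -119.9, 147.2]
tcp_rot: [0.004, 0.272, 0.962, 0.0]
force: [0.7, -0.3, -0.4]
grip_width: 85.6
grasp_force: 0.0
```

```bash
python3 go.py 554.2 2 140; python3 - <<'E'
from h import *
s=ctrl.sense();p,d=ctrl.grab_frame("wrist");C=cloud("wrist",d,s)
hsv=cv2.cvtColor(p,cv2.COLOR_RGB2HSV);H,S,V=[hsv[...,i].astype(int) for i in range(3)]
b=(H>105)&(H<130)&(S>100)&(d>0)
for lo,hi in((-10,15),(70,95)):
    m=b&(C[...,2]>lo)&(C[...,2]<hi);P=C[m];print(m.sum(),P.mean(0),*rect(P[:,:2]))
E
```

```text
t 9.3 pos [ 647.1 -119.9  147.2] xyaw 148.4 tilt [ 0.0081 -0.0016] J [-10.  32.  15.  72.  -0.  21.] F [ 0.7 -0.3 -0.4] w 85.6 gf 0.0
shift after turn (tool m) [0.143  0.0553 0.0072]
2335 [ 634.63349349 -111.90467949    3.96108796] [ 642.6 -116.9] [73.2 80.4] 60.5
3817 [ 643.99773972 -117.00378755   79.61417007] [ 644.8 -117.4] [35.  35.3] -77.5
```

>>> jog_arm([
  [1,0.014,0.0055,0,0],
  [1,0.0285,0.011,0,0],
  [1,0.0285,0.011,0,0],
  [1,0.0285,0.011,0,0],
  [1,0.0285,0.011,0,0],
  [1,0.015,0.006,0,0],
  [1,0,0,0,0],
  [1,0,0,0,0],
  [1,0,0,0,0],
])

```text
time: 10.25
tool_pos: [552.3, 1.9, 141.0]
tcp_rot: [0.0, 0.272, 0.962, -0.0]
force: [0.5, 0.7, -0.8]
grip_width: 85.7
grasp_force: 0.0
```

```bash
cat > cap.py <<'E'
from h import *
import sys
lo,hi=int(sys.argv[1]),int(sys.argv[2])
s=ctrl.sense();p,d=ctrl.grab_frame("wrist");C=cloud("wrist",d,s)
cv2.imwrite(sys.argv[3],p[:,:,::-1])
hsv=cv2.cvtColor(p,cv2.COLOR_RGB2HSV);H,S,V=[hsv[...,i].astype(int) for i in range(3)]
b=(H>lo)&(H<hi)&(S>100)&(d>0)
for a,z in((-10,15),(70,95)):
    m=b&(C[...,2]>a)&(C[...,2]<z);P=C[m]
    if len(P)>50:print(m.sum(),P.mean(0),*rect(P[:,:2]))
E
python3 cap.py 20 33 pics/w3.png; python3 go.py 554.2 2 11
```

```text
158 [586.95717498  55.67827523   3.25647722] [572.7  11.1] [130.  385.9] 54.2
3859 [554.52867646   3.42022839  75.7871023 ] [555.5   3. ] [35.9 36. ] -74.3
t 10.3 pos [552.2   1.9 141. ] xyaw 148.4 tilt [-0.0001 -0.0001] J [ 0. 20. -4. 65. -0. 32.] F [-0.3  0.4  0.1] w 85.5 gf 0.0
shift after turn (tool m) [-0.0016  0.0011  0.13  ]
```

>>> jog_arm([
  [1,-0.002,0.002,0.02,0],
  [1,0,0,0.025,0],
  [1,0,0,0.025,0],
  [1,0,0,0.025,0],
  [1,0,0,0.02,0],
  [1,0,0,0.015,0],
  [1,0,0,0,0],
  [0,0,0,0,0],
  [0,0,0,0,0],
  [0,0,0,0,0],
  [0,0,0,0,0],
  [0,0,0,0,0],
  [0,0,0,0,0],
  [0,0,0,-0.01,0],
  [0,0,0,-0.025,0],
  [0,0,0,-0.035,0],
  [0,0,0,-0.035,0],
  [0,0,0,-0.015,0],
  [0,0,0,0,0],
  [0,0,0,0,0],
])

```text
time: 12.3
tool_pos: [554.4, 3.4, 131.3]
tcp_rot: [0.0, 0.272, 0.962, 0.0]
force: [0.2, 0.3, -2.4]
grip_width: 47.1
grasp_force: 46.6
```

```bash
python3 go.py 596.4 317.5 131
```

```text
t 12.3 pos [554.4   3.4 131.3] xyaw 148.5 tilt [0.0003 0.    ] J [ 0. 21. -5. 64.  0. 32.] F [ 0.2  0.3 -2.4] w 47.1 gf 46.6
shift after turn (tool m) [0.1286 0.2897 0.0003]
```

>>> jog_arm([
  [0,0.0058,0.0132,0,0],
  [0,0.0117,0.0263,0,0],
  [0,0.0117,0.0263,0,0],
  [0,0.0117,0.0263,0,0],
  [0,0.0117,0.0263,0,0],
  [0,0.0117,0.0263,0,0],
  [0,0.0117,0.0263,0,0],
  [0,0.0117,0.0263,0,0],
  [0,0.0117,0.0263,0,0],
  [0,0.0117,0.0263,0,0],
  [0,0.0117,0.0263,0,0],
  [0,0.0058,0.0135,0,0],
  [0,0,0,0,0],
  [0,0,0,0,0],
  [0,0,0,0,0],
])

```text
time: 13.8
tool_pos: [596.0, 317.0, 130.8]
tcp_rot: [-0.0, 0.272, 0.962, -0.0]
force: [0.1, -0.2, -0.6]
grip_width: 47.1
grasp_force: 46.7
```

```bash
python3 go.py 596.4 317.5 17;python3 cap.py 20 33 pics/w4.png
```

```text
t 13.8 pos [596.  317.  130.8] xyaw 148.4 tilt [-0.0009 -0.0006] J [28. 35. 18. 73. -0. 60.] F [ 0.1 -0.2 -0.6] w 47.1 gf 46.7
shift after turn (tool m) [-1.000e-04  6.000e-04  1.138e-01]
2637 [585.36329188 325.76989179   3.92258122] [598.8 223. ] [ 78.2 273.3] -88.6
```

View pics/w4.png

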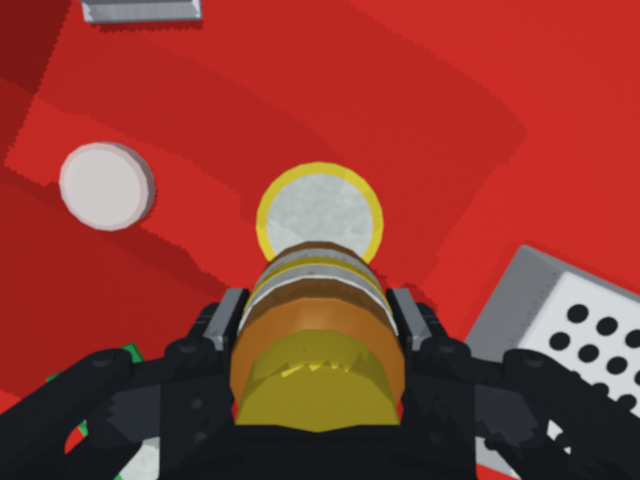

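>>> jog_arm([
  [0,0,0.001,0.015,0],
  [0,0,0,0.025,0],
  [0,0,0,0.025,0],
  [0,0,0,0.025,0],
  [0,0,0,0.015,0],
  [0,0,0,0.006,0],
  [0,0,0,0.004,0],
  [0,0,0,0,0],
  [0,0,0,0,0],
  [0.75,0,0,0,0],
  [0.9,0,0,0,0],
  [0.9,0,0,0,0],
  [0.9,0,0,0,0],
  [0.9,0,0,-0.015,0],
  [0.9,0,0,-0.03,0],
  [0.9,0,0,-0.04,0],
  [1,0,0,-0.04,0],
  [1,0,0,0,0],
])

```text
time: 15.65
tool_pos: [599.2, 319.6, 147.4]
tcp_rot: [0.003, 0.272, 0.962, 0.003]
force: [1.7, -0.6, -0.1]
grip_width: 85.6
grasp_force: 0.0
```

```bash
python3 cap.py 20 33 pics/w5.png; python3 go.py 448.6 -109.3 140 202.4
```

```text
2468 [586.65443149 322.47941325   3.84446301] [606.6 231.5] [131.3 249.4] -67.5
3887 [597.40547995 320.50277088  79.59710116] [598.4 319.9] [35.4 36. ] 53.9
t 15.7 pos [598.4 319.2 144.3] xyaw 148.5 tilt [0.0045 0.0024] J [28. 35. 20. 74.  0. 60.] F [-0.   0.8 -0.3] w 85.6 gf 0.0
turn -53.9
shift after turn (tool m) [ 0.3018 -0.3391  0.0043]
```

>>> jog_arm([
  [1,0,0,0,-7.7],
  [1,0,0,0,-7.7],
  [1,0,0,0,-7.7],
  [1,0,0,0,-7.7],
  [1,0,0,0,-7.7],
  [1,0,0,0,-7.7],
  [1,0,0,0,-7.7],
  [1,0.012,-0.014,0,0],
  [1,0.025,-0.028,0,0],
  [1,0.025,-0.028,0,0],
  [1,0.025,-0.028,0,0],
  [1,0.025,-0.028,0,0],
  [1,0.025,-0.028,0,0],
  [1,0.025,-0.028,0,0],
  [1,0.025,-0.028,0,0],
  [1,0.025,-0.028,0,0],
  [1,0.025,-0.028,0,0],
  [1,0.025,-0.028,0,0],
  [1,0.025,-0.028,0,0],
  [1,0.013,-0.016,0,0],
])

```text
time: 17.7
tool_pos: [446.4, -110.2, 140.4]
tcp_rot: [-0.001, -0.193, 0.981, 0.0]
force: [0.1, 0.0, -0.7]
grip_width: 85.1
grasp_force: 0.0
```

>>> jog_arm([
  [1,0,0,0,0],
  [1,0,0,0,0],
])

```text
time: 17.9
tool_pos: [447.6, -108.3, 140.7]
tcp_rot: [-0.0, -0.193, 0.981, 0.0]
force: [0.6, 0.4, 0.4]
grip_width: 84.9
grasp_force: 0.0
```

```bash
python3 go.py 448.6 -109.3 7 202.4; python3 - <<'E'
from h import *
s=ctrl.sense();p,d=ctrl.grab_frame("wrist");C=cloud("wrist",d,s)
cv2.imwrite("pics/w6.png",p[:,:,::-1]);Z=C[...,2]
m=(Z>36)&(Z<48)&(np.hypot(C[...,0]-448,C[...,1]+109)<60)&(d>0);print(m.sum(),*rect(C[m][:,:2]),C[m].mean(0))
E
```

```text
t 17.9 pos [ 447.6 -108.3  140.7] xyaw -157.7 tilt [-0.0009  0.0004] J [-14.  10. -18.  62.   0. -36.] F [0.6 0.4 0.4] w 84.9 gf 0.0
turn -0.1
shift after turn (tool m) [-0.0006 -0.0013  0.1337]
8196 [ 449.4 -109.5] [37.3 79.9] 23.3 [ 447.06355942 -109.53995799   42.09579166]
```

View pics/w6.png

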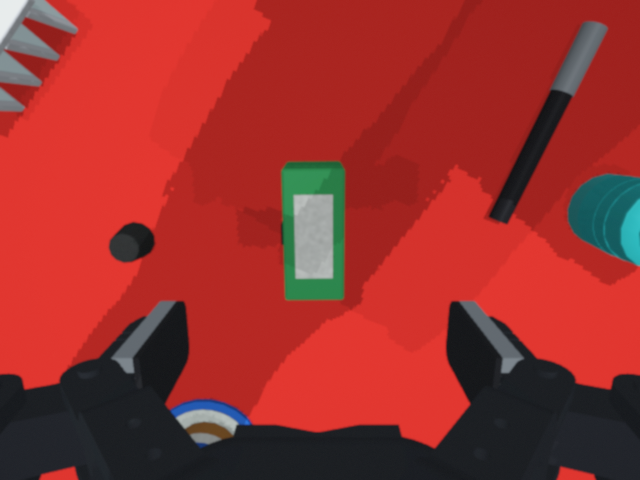

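>>> jog_arm([
  [1,-0.001,-0.0015,0.02,0],
  [1,0,0,0.025,0],
  [1,0,0,0.025,0],
  [1,0,0,0.025,0],
  [1,0,0,0.02,0],
  [1,0,0,0.017,0],
  [1,0,0,0,0],
  [0,0,0,0,0],
  [0,0,0,0,0],
  [0,0,0,0,0],
  [0,0,0,0,0],
  [0,0,0,0,0],
  [0,0,0,0,0],
  [0,0,0,0,0],
  [0,0,0,-0.01,0],
  [0,0,0,-0.025,0],
  [0,0,0,-0.035,0],
  [0,0,0,-0.035,0],
  [0,0,0,-0.015,0],
  [0,0,0,0,0],
])

```text
time: 19.95
tool_pos: [450.9, -109.7, 132.1]
tcp_rot: [0.002, -0.194, 0.981, -0.001]
force: [-0.5, 0.7, -1.5]
grip_width: 35.5
grasp_force: 45.2
```

```bash
python3 go.py 651 120.5 131 171.8
```

```text
t 19.9 pos [ 450.9 -109.7  132.1] xyaw -157.7 tilt [ 0.0043 -0.0011] J [-14.  10. -19.  60.  -0. -36.] F [-0.5  0.7 -1.5] w 35.5 gf 45.2
turn 30.5
shift after turn (tool m) [-0.1652  0.2564  0.0011]
```

>>> jog_arm([
  [0,0,0,0,7.6],
  [0,0,0,0,7.6],
  [0,0,0,0,7.6],
  [0,0,0,0,7.6],
  [0,-0.0075,0.0116,0,0],
  [0,-0.015,0.0233,0,0],
  [0,-0.015,0.0233,0,0],
  [0,-0.015,0.0233,0,0],
  [0,-0.015,0.0233,0,0],
  [0,-0.015,0.0233,0,0],
  [0,-0.015,0.0233,0,0],
  [0,-0.015,0.0233,0,0],
  [0,-0.015,0.0233,0,0],
  [0,-0.015,0.0233,0,0],
  [0,-0.015,0.0233,0,0],
  [0,-0.0075,0.0116,0,0],
  [0,0,0,0,0],
  [0,0,0,0,0],
  [0,0,0,0,0],
])

```text
time: 21.85
tool_pos: [648.2, 120.9, 129.1]
tcp_rot: [-0.0, 0.07, 0.998, -0.0]
force: [0.3, -0.2, -1.7]
grip_width: 35.7
grasp_force: 45.2
```

```bash
python3 go.py 651 120.5 13 171.8;python3 cap.py 45 80 pics/w7.png
```

```text
t 21.9 pos [648.2 120.9 129.1] xyaw 172.0 tilt [-0.0006 -0.0002] J [11. 33. 14. 71. -0. 19.] F [ 0.3 -0.2 -1.7] w 35.7 gf 45.2
turn 0.2
shift after turn (tool m) [-0.0028  0.      0.1161]
1963 [606.37913016 126.90319304   4.04317953] [614.  126.3] [36.7 69.5] 83.3
```

View pics/w7.png

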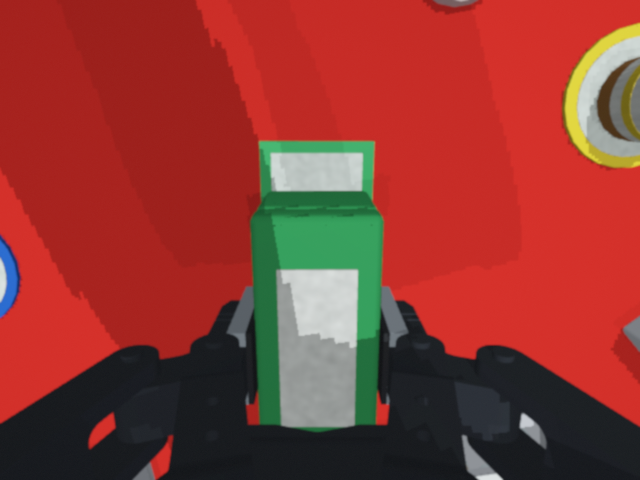

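>>> jog_arm([
  [0,-0.003,0,0.015,0],
  [0,0,0,0.025,0],
  [0,0,0,0.025,0],
  [0,0,0,0.025,0],
  [0,0,0,0.015,0],
  [0,0,0,0.006,0],
  [0,0,0,0.004,0],
  [0,0,0,0,0],
  [0,0,0,0,0],
  [0.75,0,0,0,0],
  [0.9,0,0,0,0],
  [0.9,0,0,0,0],
  [0.9,0,0,0,0],
  [0.9,0,0,-0.015,0],
  [0.9,0,0,-0.03,0],
  [0.9,0,0,-0.04,0],
  [1,0,0,-0.04,0],
  [1,0,0,0,0],
  [1,0,0,0,0],
])

```text
time: 23.8
tool_pos: [652.3, 121.0, 140.1]
tcp_rot: [0.001, 0.07, 0.998, 0.0]
force: [0.2, -0.2, -0.6]
grip_width: 85.8
grasp_force: 0.0
```

```bash
python3 go.py 413 -323 180 160; python3 - <<'E'
from h import *
s=ctrl.sense();p,d=ctrl.grab_frame("wrist");C=cloud("wrist",d,s)
cv2.imwrite("pics/w8.png",p[:,:,::-1]);Z=C[...,2]
m=(Z>38)&(Z<52)&(np.hypot(C[...,0]-651,C[...,1]-120)<60)&(d>0);print(m.sum(),*rect(C[m][:,:2]),C[m].mean(0))
E
```

```text
t 23.8 pos [652.3 121.  140.1] xyaw 172.0 tilt [0.0019 0.0004] J [11. 33. 16. 73.  0. 19.] F [ 0.2 -0.2 -0.6] w 85.8 gf 0.0
turn 12.0
shift after turn (tool m) [ 0.0731 -0.499  -0.0399]
8554 [651.2 122. ] [37.5 80.2] -7.6 [648.92184279 122.94834405  46.03911741]
```

>>> jog_arm([
  [1,0,0,-0.02,6],
  [1,0,0,-0.02,6],
  [1,0.003,-0.018,0,0],
  [1,0.0056,-0.037,0,0],
  [1,0.0056,-0.037,0,0],
  [1,0.0056,-0.037,0,0],
  [1,0.0056,-0.037,0,0],
  [1,0.0056,-0.037,0,0],
  [1,0.0056,-0.037,0,0],
  [1,0.0056,-0.037,0,0],
  [1,0.0056,-0.037,0,0],
  [1,0.0056,-0.037,0,0],
  [1,0.0056,-0.037,0,0],
  [1,0.0056,-0.037,0,0],
  [1,0.0056,-0.037,0,0],
  [1,0.0056,-0.037,0,0],
  [1,0,0,0,0],
  [1,0,0,0,0],
])

```text
time: 25.65
tool_pos: [408.6, -322.0, 178.1]
tcp_rot: [-0.001, 0.175, 0.985, 0.001]
force: [-0.2, -0.0, 0.2]
grip_width: 85.4
grasp_force: 0.0
```

```bash
python3 go.py 413 -323 60 160; python3 - <<'E'
from h import *
s=ctrl.sense();p,d=ctrl.grab_frame("wrist");C=cloud("wrist",d,s)
cv2.imwrite("pics/w9.png",p[:,:,::-1]);Z=C[...,2]
n=(np.hypot(C[...,0]-413,C[...,1]+323)<60)&(d>0)
for a,b in((46,58),(83,95)):
    m=n&(Z>a)&(Z<b);print(m.sum(),*rect(C[m][:,:2]),C[m].mean(0))
E
```

```text
t 25.6 pos [ 408.6 -322.   178.1] xyaw 159.9 tilt [-0.0016  0.0015] J [-38.  16.  -5.  69.   0. -18.] F [-0.2 -0.   0.2] w 85.4 gf 0.0
turn -0.1
shift after turn (tool m) [-0.0045  0.0006  0.1181]
8210 [ 413.7 -322.9] [60.2 76.2] -19.4 [ 410.50660534 -321.695096     51.98268596]
2449 [ 413.2 -322.8] [14.  59.1] -19.4 [ 412.08550357 -322.35476763   87.54396472]
```

View pics/w9.png

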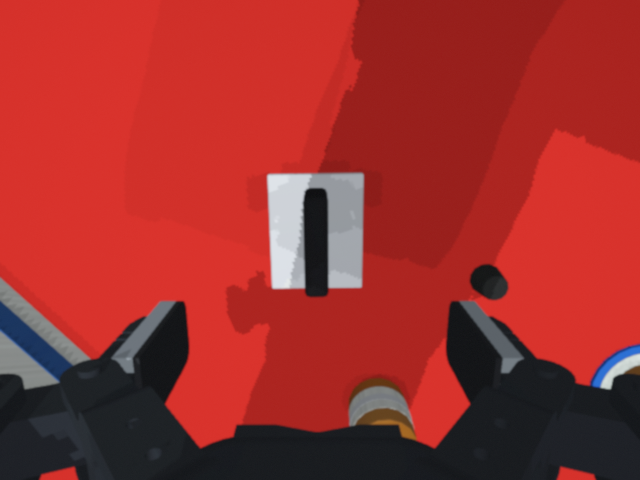

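>>> jog_arm([
  [1,-0.005,0.001,0.02,-0.6],
  [1,0,0,0.025,0],
  [1,0,0,0.025,0],
  [1,0,0,0.025,0],
  [1,0,0,0.015,0],
  [1,0,0,0.01,0],
  [1,0,0,0,0],
  [0,0,0,0,0],
  [0,0,0,0,0],
  [0,0,0,0,0],
  [0,0,0,0,0],
  [0,0,0,0,0],
  [0,0,0,0,0],
  [0,0,0,0,0],
  [0,0,0,0,0],
  [0,0,0,0,0],
], force=70)

```text
time: 27.3
tool_pos: [414.5, -322.7, 59.2]
tcp_rot: [-0.0, 0.169, 0.986, 0.0]
force: [-0.3, 0.2, -1.5]
grip_width: 13.1
grasp_force: 69.9
```

```bash
python3 go.py 413 -323 60 160
```

```text
t 27.3 pos [ 414.5 -322.7   59.2] xyaw 160.6 tilt [-0.0001  0.0001] J [-38.  21. -16.  53.  -0. -18.] F [-0.3  0.2 -1.5] w 13.1 gf 69.9
turn 0.6
shift after turn (tool m) [ 0.0013 -0.0008 -0.0008]
```

>>> jog_arm([
  [0,0,0,-0.01,0],
  [0,0,0,-0.025,0],
  [0,0,0,-0.035,0],
  [0,0,0,-0.035,0],
  [0,0,0,-0.015,0],
  [0,0,0,0,0],
  [0,0,0,0,0],
])

```text
time: 28.0
tool_pos: [414.5, -322.7, 179.1]
tcp_rot: [0.0, 0.169, 0.986, -0.0]
force: [-0.4, -0.1, -2.1]
grip_width: 12.8
grasp_force: 70.0
```

```bash
python3 go.py 398.4 320.8 180 150.6
```

```text
t 28.0 pos [ 414.5 -322.7  179.1] xyaw 160.6 tilt [ 0.0001 -0.    ] J [-38.  16.  -5.  69.   0. -18.] F [-0.4 -0.1 -2.1] w 12.8 gf 70.0
turn 10.0
shift after turn (tool m) [ 0.3299  0.5527 -0.0009]
```

>>> jog_arm([
  [0,0,0,0,5],
  [0,0,0,0,5],
  [0,0.009,0.015,0,0],
  [0,0.018,0.03,0,0],
  [0,0.018,0.03,0,0],
  [0,0.018,0.03,0,0],
  [0,0.018,0.03,0,0],
  [0,0.018,0.03,0,0],
  [0,0.018,0.03,0,0],
  [0,0.018,0.03,0,0],
  [0,0.018,0.03,0,0],
  [0,0.018,0.03,0,0],
  [0,0.018,0.03,0,0],
  [0,0.018,0.03,0,0],
  [0,0.018,0.03,0,0],
  [0,0.018,0.03,0,0],
  [0,0.018,0.03,0,0],
  [0,0.018,0.03,0,0],
  [0,0.018,0.03,0,0],
  [0,0.009,0.015,0,0],
])

```text
time: 30.0
tool_pos: [397.2, 274.1, 178.2]
tcp_rot: [-0.001, 0.252, 0.968, -0.0]
force: [0.1, 0.5, -1.1]
grip_width: 13.2
grasp_force: 70.0
```

```bash
python3 go.py 398.4 320.8 180 150.6
```

```text
t 30.0 pos [397.2 274.1 178.2] xyaw 150.8 tilt [-0.0016 -0.0004] J [ 35.  11. -11.  68.   0.  64.] F [ 0.1  0.5 -1.1] w 13.2 gf 70.0
turn 0.2
shift after turn (tool m) [ 0.0219  0.0412 -0.0018]
```

>>> jog_arm([
  [0,0,0,0,0],
  [0,0,0,0,0],
])

```text
time: 30.2
tool_pos: [397.8, 271.6, 178.4]
tcp_rot: [-0.001, 0.253, 0.967, -0.001]
force: [0.4, -0.1, -2.0]
grip_width: 13.1
grasp_force: 70.0
```

```bash
python3 - <<'E'
from h import *
import subprocess
for n in("wrist","top","scene"):
    s=ctrl.sense();p,d=ctrl.grab_frame(n);C=cloud(n,d,s)
    cv2.imwrite(f"pics/{n}10.png",p[:,:,::-1]);Z=C[...,2]
    near=(np.hypot(C[...,0]-398,C[...,1]-321)<62)&(d>0)
    m=near&(Z>35)&(Z<47);print(n,m.sum(),*rect(C[m][:,:2]))
    m=(np.hypot(C[...,0]-s["tool_pos"][0],C[...,1]-s["tool_pos"][1])<52)&(d>0)&(Z>167)&(Z<176)
    if m.sum()>50: print(" plate",m.sum(),*rect(C[m][:,:2]))
E
python3 go.py 398.4 320.8 180 150.6
```

```text
wrist 2362 [399.3 322.2] [60.1 83.7] -29.6
 plate 13936 [387.8 278.8] [54.2 60.2] 60.7
top 41 [359.5 335.7] [ 3.5 45.5] 60.3
 plate 604 [396.6 273. ] [61.4 76.2] -29.4
scene 278 [398.9 319.3] [59.5 85.4] -29.0
 plate 436 [396.9 270.7] [60.1 78.5] -29.5
t 30.4 pos [398.5 271.  179.1] xyaw 150.5 tilt [-0.0004 -0.0004] J [ 34.  11. -11.  68.  -0.  64.] F [-0.1 -0.1 -0.8] w 12.9 gf 70.0
turn -0.1
shift after turn (tool m) [ 0.0245  0.0433 -0.0009]
```

View pics/wrist10.png

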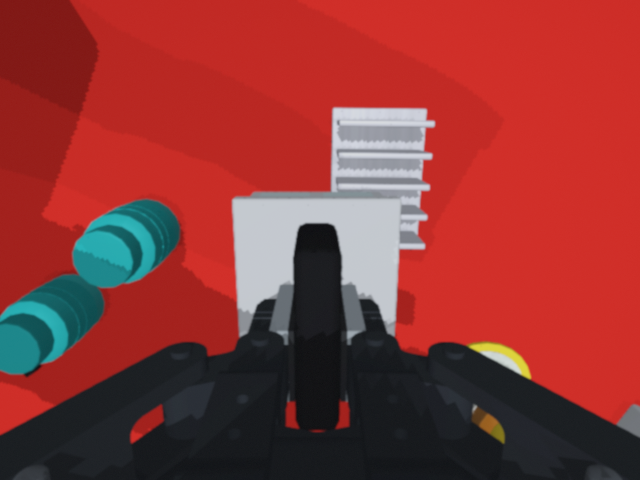

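>>> jog_arm([
  [0,0.006,0.011,0,0],
  [0,0.011,0.022,0,0],
  [0,0.0057,0.0109,0,0],
  [0,0,0,0.02,0],
  [0,0,0,0.02,0],
  [0,0,0,0.01,0],
  [0,0,0,0,0],
  [0,0,0,0,0],
  [0,0,0,0,0],
  [0,0,0,0,0],
])

```text
time: 31.35
tool_pos: [401.0, 321.5, 130.1]
tcp_rot: [0.0, 0.254, 0.967, 0.001]
force: [-0.1, 0.4, -1.7]
grip_width: 12.9
grasp_force: 69.9
```

```bash
python3 - <<'E'
from h import *
for n in("top","scene"):
    s=ctrl.sense();p,d=ctrl.grab_frame(n);C=cloud(n,d,s)
    cv2.imwrite(f"pics/{n}11.png",p[:,:,::-1]);Z=C[...,2]
    m=(np.hypot(C[...,0]-s["tool_pos"][0],C[...,1]-s["tool_pos"][1])<52)&(d>0)&(Z>115)&(Z<127)
    if m.sum()>50: print(n," plate",m.sum(),*rect(C[m][:,:2]))
E
python3 go.py 398.4 320.8 64 150.6
```

```text
top  plate 539 [399.7 323.5] [60.7 76.2] -29.6
scene  plate 402 [400.2 320.8] [60.8 76.7] -30.2
t 31.4 pos [400.9 321.4 129.8] xyaw 150.6 tilt [0.0007 0.0006] J [ 39.  16. -12.  62.   0.  68.] F [-0.6  0.3 -1.3] w 12.8 gf 69.9
turn -0.0
shift after turn (tool m) [ 0.0018 -0.0017  0.0658]
```

>>> jog_arm([
  [0,0.0005,-0.0015,0,0],
  [0,0,0,0.012,0],
  [0,0,0,0.012,0],
  [0,0,0,0.005,0],
  [0,0,0,0.003,0],
  [0,0,0,0.003,0],
  [0,0,0,0.003,0],
  [0,0,0,0,0],
])

```text
time: 32.25
tool_pos: [399.3, 320.1, 91.1]
tcp_rot: [-0.0, 0.254, 0.967, -0.0]
force: [-0.0, 0.5, -0.9]
grip_width: 12.5
grasp_force: 70.0
```

Blades are about 10 mm into the gaps, with no contact force. Continuing down.

>>> jog_arm([
  [0,0,0,0.005,0],
  [0,0,0,0.005,0],
  [0,0,0,0.005,0],
  [0,0,0,0.005,0],
  [0,0,0,0.003,0],
  [0,0,0,0.002,0],
  [0,0,0,0,0],
  [0,0,0,0,0],
])

```text
time: 33.05
tool_pos: [399.5, 320.2, 66.4]
tcp_rot: [0.0, 0.254, 0.967, 0.0]
force: [-0.2, 0.7, -1.8]
grip_width: 13.3
grasp_force: 70.0
```

>>> jog_arm([
  [0,0,0,0.001,0],
  [0,0,0,0,0],
  [0.3,0,0,0,0],
  [0.6,0,0,0,0],
  [0.6,0,0,0,0],
  [0.6,0,0,0,0],
  [0.6,0,0,0,0],
  [0.6,0,0,-0.015,0],
  [0.6,0,0,-0.03,0],
  [0.6,0,0,-0.04,0],
  [0.6,0,0,-0.04,0],
  [0.6,0,0,0,0],
  [0.6,0,0,0,0],
  [0.6,0,0,0,0],
])

```text
time: 34.45
tool_pos: [399.0, 319.8, 189.3]
tcp_rot: [-0.0, 0.254, 0.967, -0.001]
force: [-0.4, -0.3, -1.1]
grip_width: 51.4
grasp_force: 0.0
```

```bash
python3 - <<'E'
from h import *
for n in("wrist","top","scene"):
    s=ctrl.sense();p,d=ctrl.grab_frame(n);C=cloud(n,d,s)
    cv2.imwrite(f"pics/{n}12.png",p[:,:,::-1]);Z=C[...,2]
    near=(np.hypot(C[...,0]-399,C[...,1]-321)<55)&(d>0)
    for a,b in((50,66),(85,102)):
        m=near&(Z>a)&(Z<b)
        if m.sum()>50: print(n,m.sum(),np.median(Z[m]),*rect(C[m][:,:2]))
E
python3 go.py 398.4 320.8 64 150.6
```

```text
wrist 8058 57.9920353067144 [399.2 322.4] [60.2 75.9] -29.4
wrist 2436 93.67817011875881 [399.1 322.5] [13.7 59.8] -29.7
top 778 58.64007199129907 [398.5 322.7] [60.8 76.5] -28.9
top 199 93.80709077211054 [398.9 321.9] [14.3 58.5] -29.0
scene 491 58.69279227253446 [398.  321.1] [61.8 82.5] -28.8
scene 133 94.07402352229951 [398.7 320.2] [14.6 59.9] -30.0
t 34.6 pos [398.9 319.8 189.3] xyaw 150.6 tilt [-0.0015 -0.0012] J [39. 14. -5. 70.  0. 68.] F [ 0.4  0.2 -1.1] w 50.9 gf 0.0
turn -0.0
shift after turn (tool m) [0.001  0.0006 0.1253]
```

View pics/scene12.png

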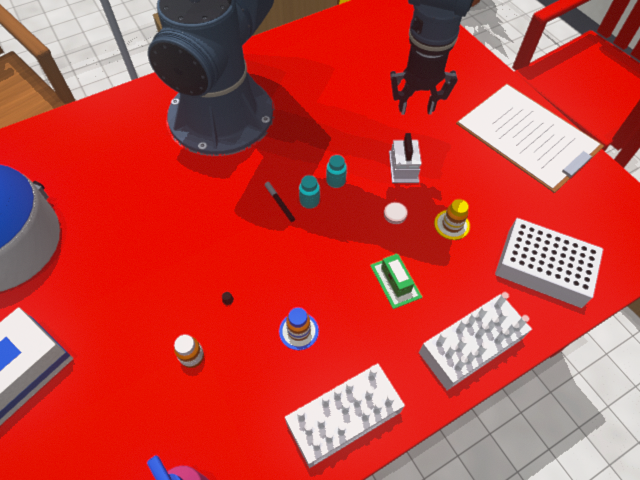

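The carrier is home at (405,160): plate top at 58 mm, handle top at 94 mm, centred. The blue bottle (298,328), yellow bottle (456,218) and box (397,275) sit on their pads, and the white bottle (188,350) has not moved. The gripper is clear, so I'm handing in.

```bash
python3 -c "
from rig import ctrl
print(ctrl.hand_in())"
```

```text
the job is handed in; nothing more can be done
None
```

The job is handed in: both bottles and the slide box are on their pads, the carrier went into the stand last and is fully down, and the white bottle was left alone; no verdict was shown.

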